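# Put the bench tools back into their foam inlays

### The arm

A 6-joint arm with a two-finger parallel gripper is mounted at the origin on the work surface. World frame = base frame: x ahead of the robot, y to its left, z up, the work surface at z = 0. Lengths are in m, angles in rad, forces in N, time in s.
With the tool pointing down it reaches from about 0.3 to 0.775 m from the base axis. Payload 14.6 kg.
Tool frame: the origin (TCP) lies at the very end of the fingers, on their centre line; the grasp point (between the pads) lies 19 mm behind it; z points along the fingers, y is the line along which they close (so a half turn about z gives the same grasp; the last joint's range is limited). The gripper opens to 94 mm and grips with 3 to 60 N. Pads are 16 mm wide; open, the fingers measure 119 mm over their backs; the gripper's body (75 mm by 177 mm) begins 78 mm behind the grasp point.
Start: joints at [-1.195, 0.3, 1.521, -0, 1.321, -0.067], TCP at [0.236, -0.497, 0.205] pointing down, gripper open.
Joint ranges: [-3.03, 3.03], [-0.79, 2.21], [0.23, 2.52], [-1.04, 4.18], [0, 3.07], [-2.55, 2.55]. Speed limits (rad/s): [2.22, 2.22, 2.57, 3.14, 3.14, 3.14].

### API

Orientations are given as [roll, pitch, yaw] about the fixed x, y, z axes, in that order (R = Rz(yaw) Ry(pitch) Rx(roll)).
In Python, from station import ctrl, cams gives the robot as it stands. The module is installed in compiled form; this text tells all that it offers.
- The arm moves only by the tool arm_command, never from a script. Its argument "plan" is a list that holds one entry, the list of rows, each a list of 7 numbers: the shift along the tool's x, y, z in fractions of the full range, 1 being 750 mm, then the turn, a rotation vector about the tool's x, y, z in parts of the range, where 1.0 means 2 rad, then the closure, from -1 (fully open) to 1 (shut). A call has 1 to 12 rows; each row is the pose to reach, as a shift and turn from the pose commanded when the call began, along the tool's axes at that moment; what a row does not reach only later rows make up. A row lasts 1/10 s, in which the tool goes at most 50 mm and 8.59 degrees, less where a joint would pass 70% of its speed; a pose out of reach is approached as far as the arm can. A shift or turn number past 1, either way, is cut back to 1. A call with a gripper value outside its range is refused whole. The fingers move at their own pace and stop on an object; "squeeze" is the grip in N (left out, the last holds). Time passes only in rows, so rows that repeat a pose let the fingers close. It gives the time, the measured TCP pose, the force, the opening and the grip force at its end, in the units of the state.
- ctrl.get_obs(): the state, without advancing time (a new reading comes with each control period).
- cams.camera(name): name is "scene" or "side" or "wrist"; returns (picture, depth): 400x640x3 uint8, blue, green, red; 400x640 float32, m along the optical axis (not along the pixel's ray), 0 where there is no reading.
- cams.camera_info(name): a dict with "fx", "fy", "cx", "cy" (pixels), "world_to_cam" (4x4, takes a point from world to camera coordinates). Camera axes: x right, y down, z forward; pixel columns grow to the right and rows downward; lengths in m; the calibration is good to about 2 mm. The wrist camera is an equidistant fisheye: a pixel r from the principal point sees the ray r / f radians off the axis. A picture is of the moment at which its call begins: read the wrist's pose just before it. camera_info takes no time and is no camera call; for the wrist camera it gives the pose at the moment of the call.
- ctrl.hand_in(): hands the job in; it is judged then, once.
The state is a dict: "time_s": time; "qpos": joint angles; "joint_vel": joint speeds; "tau": joint torques, N m; "ee_pos": TCP position; "eef_rot": TCP orientation; "force": force on the tool from outside, world axes, zero at the start; "moment": the same for the moment, N m; "grip_width": finger opening in m; "grip_force": force on a finger pad.
Only numpy, scipy, OpenCV 4.12 (cv2) and the standard library are available. Lean on these libraries where they do the work, as an engineer would, in place of code of your own. Each camera call takes 0.05 s, during which the arm holds its last target. There are 200 camera calls.

### The job

Tidy the bench: put each of the four tools (seam roller, brush, round weight, tape measure) back into the foam inlay whose cut-out has its outline, the right way round, lying straight in it and flat on its floor. Do not shift or knock over the paint jar and the spray can.

Things in the scene. Friction and masses are not known exactly. Their poses are not given: they have to be found in the camera images.
- roller: Seam roller lying flat: wooden handle, steel fork, blue roller. 140 mm long, 34 high. Origin on its underside, mid handle, near the centre of mass; +x along the handle to the roller, +z up. Slim part (x -40 to 20 mm) 24 mm wide, 3 to 31 mm above the underside: grip it here at x = 0. Thick end (x -75 to -37) 30 mm wide; roller with fork (x 20 to 65) 60 mm wide. About 140 g.
- brush: Oblong shoe brush lying bristles down: tan wooden back on a dark, rigid bristle block. 125 mm long (x), 44 wide (y), 42 high, ends rounded and alike; the wooden back is the part 20 to 42 mm above the underside, the bristle block is 38 mm wide. Origin at the centre of its underside; +z up. About 130 g.
- weight: Round steel pattern weight: disc 60 mm in diameter and 22 mm high, with a dark knob 26 mm in diameter in the middle of its top, from 22 to 48 mm above the underside. Origin at the centre of its underside; +z up. About 0.5 kg.
- tape: Orange tape measure on its side, 32 mm high plus a 2 mm belt clip. Black flat foot at one end (x = -10 mm), rounded corners (radius 22) at the other (x = +48). Origin on its underside, on the middle line, 10 mm in from the foot; +x to the rounded end, +z up. Flat sides 58 mm apart (y = -29, +29) run from x = -10 to +26: grip them near x = +16. About 190 g.
- roller_inlay: Foam block, fixed, 15 mm high, black, with a lime-floored cut-out in the roller's outline: long slot, wider end for the roller; 8 mm larger than the tool all round, 9 mm deep, floor 6 mm above the bench. Block x -93 to 83, y -46 to 46 mm. Origin at bench height where the roller's origin belongs; +x to the wide end, +z up: the roller's axes when it lies right.
- brush_inlay: Foam block, fixed, 15 mm high, black, with a lime-floored oblong cut-out with round ends, 141 x 60 mm; 8 mm larger than the brush all round, 9 mm deep, floor 6 mm above the bench. Block 161 mm (x) by 80 mm (y). Origin at bench height under the cut-out's centre; x along the cut-out, +z up. The brush may lie either way round.
- weight_inlay: Foam block, fixed, 15 mm high, black, with a lime-floored round cut-out 76 mm in diameter; 8 mm larger than the weight all round, 9 mm deep, floor 6 mm above the bench. Block 96 x 96 mm. Origin at bench height under the cut-out's centre; +z up.
- tape_inlay: Foam block, fixed, 15 mm high, black, with a lime-floored D-like cut-out 74 x 74 mm, square at the foot's end, rounded at the other; 8 mm larger than the tape all round, 9 mm deep, floor 6 mm above the bench. Block x -28 to 66, y -47 to 47 mm. Origin at bench height where the tape's origin belongs (not the block's middle); +x to the rounded end, +z up.
- paint_jar: White jar of paint with a lime-green band and a yellow lid, closed, loose, to be left alone: 50 mm in diameter, 64 mm high. Origin at the centre of its underside.
- spray_can: White and blue spray can with a blue cap, loose, to be left alone: 66 mm in diameter, 194 mm high. Origin at the centre of its underside.
Things that resemble listed ones, but are neither listed nor needed, are in the scene too. What is shaped like the weight_inlay but orange or turquoise is not meant.

How it is judged:
By the outcome, as a careful person would: the job done as asked, in the order asked, and still so for the second after the job is handed in, with the robot touching nothing.
It also fails if it takes over 128 s, if anything falls off the work surface, if the arm or the gripper's body presses on something with over 40 N, if the wrist force passes 120 N, or if a joint passes its speed limit or range.

## Working session

There is one attempt and no reset: what is moved stays moved. The work goes in short steps, Python scripts to look and compute and a tool call to move; the robot and the scene stay as the last step left them, time stands still between calls to the robot, and variables do not carry over. Pictures are saved under pics/ and viewed, at most 14 in all, crops included, and the job is handed in when it is done.

Besides the shell and the picture viewer there is one more tool, called after "Emit:" as a command line: name --argument value ..., lists and objects as JSON in quotes. arm_command: Moves the arm, as the interface text tells. Its arguments: {"type":"object","properties":{"plan":{"type":"array"},"squeeze":{"type":"number"}},"required":["plan"]}

```bash
mkdir -p pics
python3 - <<'E'
from station import ctrl,cams
import cv2,numpy as np
for n in ["scene","side","wrist"]:
    i=cams.camera_info(n); p,d=cams.camera(n)
    np.savez(f"pics/{n}0.npz",p=p,d=d,**i); cv2.imwrite(f"pics/{n}0.png",p)
    print(n,{k:np.round(v,3).tolist() for k,v in i.items() if k!='model'})
print(ctrl.get_obs())
E
```

```text
scene {'fx': 369.036, 'fy': 369.036, 'cx': 322.401, 'cy': 201.96, 'world_to_cam': [[0.32, 0.947, -0.007, -0.186], [0.57, -0.198, -0.798, -0.272], [-0.757, 0.252, -0.603, 1.885], [0.0, 0.0, 0.0, 1.0]]}
side {'fx': 381.346, 'fy': 381.346, 'cx': 320.582, 'cy': 201.646, 'world_to_cam': [[-0.973, -0.232, 0.005, 0.514], [-0.177, 0.727, -0.664, 0.122], [0.15, -0.647, -0.748, 1.254], [0.0, 0.0, 0.0, 1.0]]}
wrist {'fx': 309.707, 'fy': 309.707, 'cx': 315.86, 'cy': 199.305, 'world_to_cam': [[0.428, -0.904, -0.001, -0.55], [-0.87, -0.413, 0.27, -0.028], [-0.244, -0.115, -0.963, 0.391], [0.0, 0.0, 0.0, 1.0]]}
{'time_s': 0.15, 'qpos': array([-1.19461418e+00,  3.00314211e-01,  1.52143789e+00, -2.72897811e-05,
        1.32069598e+00, -6.66160381e-02]), 'joint_vel': array([-0.00160068, -0.00227164, -0.000855  ,  0.00079669, -0.00109434,
        0.00012441]), 'tau': array([ 1.32846279e-03, -5.31962335e+01, -3.52825534e+01,  7.07196398e-02,
        2.35895900e-02, -9.49083619e-05]), 'ee_pos': array([ 0.23556753, -0.49677781,  0.20503297]), 'eef_rot': array([-3.14073736e+00, -3.05667767e-05,  4.42804937e-01]), 'force': array([-0.18006734, -0.2103707 ,  0.5408025 ]), 'moment': array([-0.01049316, -0.02288296,  0.02250498]), 'grip_force': 0.0, 'grip_width': 0.09359467507043519}
```

View pics/scene0.png

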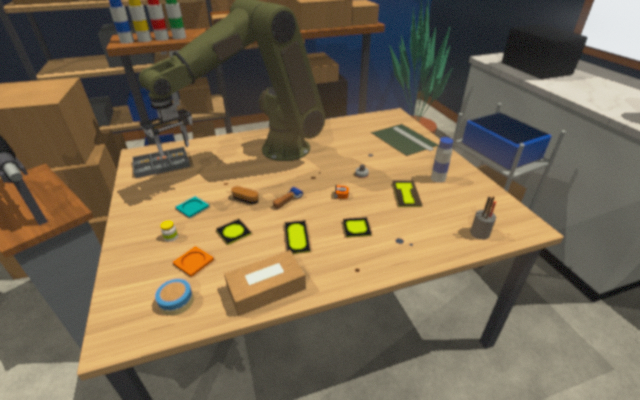

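View pics/side0.png

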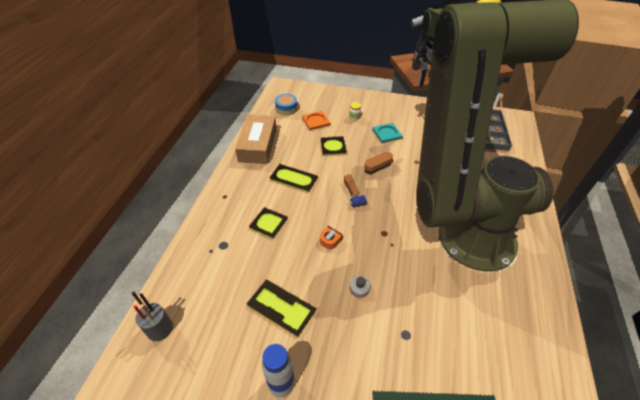

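Scene view: the arm's base is at (287,150). The tools are brush (245,195), roller (288,197), tape (342,191) and weight (362,171). The lime inlays are weight (233,231), brush (297,237), tape (357,227) and roller (407,193). The jar is at (169,230) and the can at (442,160).
The side view agrees: brush (379,162), roller (355,190), tape (331,237), weight (360,287). Its inlays are weight (333,146), brush (294,177), tape (268,222) and roller (282,306).

```bash
cat > h.py <<'E'
import numpy as np,cv2
def rays(I,uv):
    uv=np.asarray(uv,float).reshape(-1,2); a=(uv-[float(I['cx']),float(I['cy'])])/float(I['fx'])
    if I.get('fish'):
        r=np.hypot(*a.T)+1e-12; s=np.tan(r)/r; a=a*s[:,None]
    d=np.c_[a,np.ones(len(a))]; T=np.asarray(I['world_to_cam'])
    return -T[:3,:3].T@T[:3,3], d@T[:3,:3]      # centre, dirs with unit camera-z
def plane(I,uv,z):
    c,d=rays(I,uv); return c+d*((z-c[2])/d[:,2])[:,None]
def cloud(I,D):
    h,w=D.shape; u,v=np.meshgrid(np.arange(w),np.arange(h))
    c,d=rays(I,np.c_[u.ravel(),v.ravel()]); return (c+d*D.reshape(-1,1)).reshape(h,w,3)
def lime(p):
    H=cv2.cvtColor(p,cv2.COLOR_BGR2HSV); return cv2.inRange(H,(27,150,100),(50,255,255))
def load(n):
    f=np.load(f'pics/{n}.npz'); I={k:f[k] for k in ('fx','fy','cx','cy','world_to_cam')}; I['fish']=n.startswith('wrist'); return f['p'],f['d'],I
def comps(m,amin=40):
    n,L,S,C=cv2.connectedComponentsWithStats(m.astype(np.uint8))
    return [(L==i) for i in range(1,n) if S[i,4]>=amin]
def rect(xy):
    (c,s,a)=cv2.minAreaRect((np.asarray(xy)[:,:2]*1000).astype(np.float32))
    if s[0]<s[1]: s=(s[1],s[0]); a+=90
    return np.round(c,1),np.round(s,1),round((a+90)%180-90,1)
E
python3 - <<'E'
from h import *
for n in ['scene0','side0']:
    p,d,I=load(n); P=cloud(I,d); print(n)
    for m in comps(lime(p)):
        v,u=np.nonzero(m); W=plane(I,np.c_[u,v],.010)
        if np.hypot(*W.mean(0)[:2])<1.: print(' lime px',[int(u.mean()),int(v.mean())],'mean',np.round(W.mean(0)[:2]*1000,1),'depth z',round(np.median(P[m][:,2])*1000,1),*rect(W))
    z=P[...,2]; ok=(d>0)&(z>.010)&(z<.25)&(P[...,0]>.1)&(P[...,0]<.9)&(abs(P[...,1])<.75)
    lm=cv2.dilate(lime(p),np.ones((5,5)))>0
    for m in comps(ok&~lm,25):
        Q=P[m]; v,u=np.nonzero(m)
        if len(Q)<4000: print(' obj px',[int(u.mean()),int(v.mean())],len(Q),'bgr',p[m].mean(0).astype(int),'zmax',round(np.percentile(Q[:,2],95)*1000,1),*rect(Q))
    b=P[(abs(z)<.008)&(d>0)&(P[...,0]>.2)&(P[...,0]<.7)&(abs(P[...,1])<.5)][:,2]; print(' bench z',b.mean(),b.std())
E
```

```text
scene0
 lime px [405, 191] mean [545.5 383.4] depth z 8.1 [551.1 380.9] [152.1  74.9] -19.2
 lime px [166, 223] mean [ 435.3 -577.6] depth z 66.0 [ 434.5 -577.3] [32.4 29.3] 70.9
 lime px [356, 226] mean [684.1  98.4] depth z 7.9 [686.1  97.2] [74.8 74.3] 70.9
 lime px [296, 236] mean [ 664.3 -128.7] depth z 8.1 [ 661.5 -128.4] [142.6  62.4] -10.1
 lime px [232, 230] mean [ 558.3 -343.5] depth z 8.5 [ 557.9 -344.3] [74.1 73.3] 21.6
 lime px [170, 235] mean [ 511.6 -564. ] depth z 22.7 [ 512.2 -565.1] [47.2 24.3] -78.4
 obj px [305, 125] 612 bgr [45 62 73] zmax 245.6 [190.5  35.7] [199.9 114.4] 66.4
 obj px [185, 141] 43 bgr [ 84  98 110] zmax 248.3 [ 217.8 -451.4] [21.8 12.3] 61.9
 obj px [442, 158] 654 bgr [101  99 104] zmax 194.4 [497.5 571.9] [64. 63.] 85.4
 obj px [160, 150] 42 bgr [ 99 112 122] zmax 247.3 [ 263.2 -547.1] [21.6 11.9] 65.8
 obj px [290, 156] 75 bgr [43 64 65] zmax 21.6 [114.   -1.9] [136.4  27.2] 90.0
 obj px [361, 170] 114 bgr [ 99 115 124] zmax 49.8 [353.  266.2] [56.3 55. ] -21.2
 obj px [341, 190] 165 bgr [ 49 102 171] zmax 37.2 [470.7 121.2] [63.2 54.8] -20.3
[... 2351 characters left out ...]
3, 191] 345 bgr [ 80  85 112] zmax 35.4 [438.1 -97.3] [140.9  58.1] -52.8
 obj px [436, 214] 1057 bgr [34 49 55] zmax 247.3 [153.   67.4] [148.9 144.9] -75.6
 obj px [264, 216] 106 bgr [48 68 87] zmax 18.9 [686.8  99.4] [97.7 95. ] -12.2
 obj px [329, 236] 341 bgr [ 65 107 179] zmax 35.5 [470.5 124. ] [60.7 60. ] 64.8
 obj px [359, 285] 325 bgr [115 123 130] zmax 49.2 [347.5 270.1] [59.8 56.1] -79.4
 obj px [275, 302] 574 bgr [35 50 62] zmax 18.0 [554.5 383.5] [177.   94.6] -18.3
 obj px [151, 318] 1105 bgr [68 77 88] zmax 157.1 [859.8 520.8] [70.2 69.3] 6.6
 obj px [277, 369] 1322 bgr [129  93  83] zmax 195.3 [492.4 582. ] [65.8 58.2] 7.2
 bench z 0.0005408125692560823 0.0022824768829100847
```

View pics/wrist0.png

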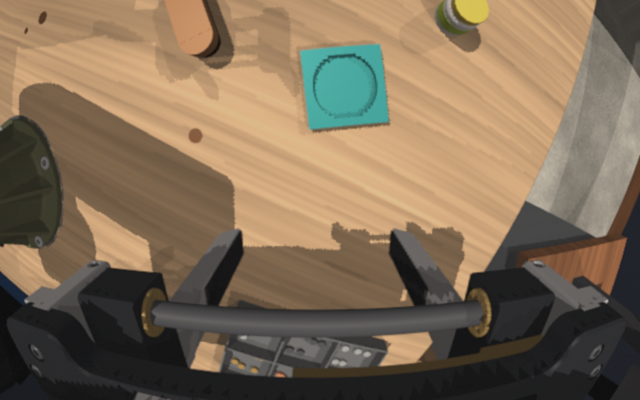

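The two views agree to within about 4 mm. The wrist view shows the turquoise decoy at (345,85), the brush at (190,25) and the jar at (462,15), so the camera looks along tool +x. Next is the helper that turns targets into moves, and the first approach to the roller.

```bash
cat >> h.py <<'E'
from scipy.spatial.transform import Rotation as Rn
def mv(x,y,z,psi):
    "target TCP mm, yaw deg (tool down) -> shift mm, rotvec in tool axes"
    from station import ctrl
    o=ctrl.get_obs(); R=Rn.from_euler('xyz',o['eef_rot'])
    s=R.inv().apply(np.array([x,y,z])-o['ee_pos']*1000); r=(R.inv()*Rn.from_euler('xyz',[np.pi,0,np.radians(psi)])).as_rotvec()
    print('shift',np.round(s,1),'rot',np.round(r,4))
def snap(n):
    from station import cams
    I=cams.camera_info(n[:5] if n.startswith(('wrist','scene')) else 'side'); p,d=cams.camera(n[:5] if n.startswith(('wrist','scene')) else 'side')
    np.savez(f'pics/{n}.npz',p=p,d=d,**I); cv2.imwrite(f'pics/{n}.png',p); return load(n)
E
python3 - <<'E'
from h import *
p,d,I=load('wrist0'); print('cam',rays(I,[[320,200]]))
mv(491,-173,200,126)
E
```

```text
cam (array([ 0.30662994, -0.46351452,  0.38363097]), array([[-0.24063406, -0.12824401, -0.96220189]]))
shift [ 369.5 -183.1    5.2] rot [-6.0000e-04 -8.0000e-04 -1.7563e+00]
```

Careful with the scale: shifts go in shares of 750 mm and turns go in shares of 2 rad. That gives: 370 mm / 750 = 0.4933, -183 mm / 750 = -0.244, -1.756 rad / 2 = -0.878.

Emit:
arm_command --plan '[[[0.4933,-0.244,0.0067,0,0,-0.878,-1],[0.4933,-0.244,0.0067,0,0,-0.878,-1],[0.4933,-0.244,0.0067,0,0,-0.878,-1],[0.4933,-0.244,0.0067,0,0,-0.878,-1],[0.4933,-0.244,0.0067,0,0,-0.878,-1],[0.4933,-0.244,0.0067,0,0,-0.878,-1],[0.4933,-0.244,0.0067,0,0,-0.878,-1],[0.4933,-0.244,0.0067,0,0,-0.878,-1],[0.4933,-0.244,0.0067,0,0,-0.878,-1],[0.4933,-0.244,0.0067,0,0,-0.878,-1],[0.4933,-0.244,0.0067,0,0,-0.878,-1],[0.4933,-0.244,0.0067,0,0,-0.878,-1]]]' --squeeze 20

```text
time_s: 1.35
ee_pos: [0.4916, -0.1728, 0.2002]
eef_rot: [-3.141, -0.0, 2.205]
force: [0.5, 0.3, -0.6]
grip_width: 0.0941
grip_force: 0.0
```

```bash
cat >> h.py <<'E'
def objs(n,zlo=.012,amin=300,R=.25,cxy=None):
    p,d,I=load(n); P=cloud(I,d); z=P[...,2]
    v,u=np.indices(d.shape); fish=np.hypot(u-320,v-200)<330
    ok=(d>0)&(z>zlo)&(z<.08)&fish&(v<300)
    if cxy is not None: ok&=np.hypot(P[...,0]-cxy[0]/1000,P[...,1]-cxy[1]/1000)<R
    for m in comps(ok,amin):
        Q=P[m]; vv,uu=np.nonzero(m)
        print(' obj px',[int(uu.mean()),int(vv.mean())],len(Q),'bgr',p[m].mean(0).astype(int),'z95',round(np.percentile(Q[:,2],95)*1000,1),*rect(Q))
    for m in comps(lime(p),amin):
        vv,uu=np.nonzero(m); W=plane(I,np.c_[uu,vv],.006); print(' lime px',[int(uu.mean()),int(vv.mean())],'mean',np.round(W.mean(0)[:2]*1000,1),'dz',round(np.median(P[m][:,2])*1000,1),*rect(W))
E
python3 - <<'E'
from h import *
p,d,I=snap('wrist1'); objs('wrist1')
E
```

```text
obj px [443, 5] 394 bgr [ 58  85 123] z95 32.5 [488.4 100.3] [49.3 21.8] 40.0
 obj px [311, 97] 3513 bgr [ 91  93 114] z95 33.8 [ 435.4 -103.6] [139.4  60.2] -58.0
 obj px [539, 113] 1365 bgr [38 44 46] z95 15.4 [686.2 100. ] [96.8 95.4] 76.6
 obj px [2, 205] 630 bgr [57 59 61] z95 29.5 [  30.1 -588.8] [245.3  40.2] -75.5
 obj px [189, 183] 3346 bgr [ 79 122 179] z95 42.8 [ 364.5 -265.5] [125.3  45.3] 45.7
 obj px [435, 217] 2150 bgr [37 41 44] z95 15.4 [ 663.  -126.7] [162.7  81. ] -10.1
 obj px [128, 262] 444 bgr [117 124  54] z95 16.0 [ 332.4 -444.1] [97.2 22.3] 35.7
 obj px [285, 282] 1000 bgr [31 38 38] z95 15.7 [ 552.3 -323. ] [96.3 58.9] 19.0
 lime px [441, 239] mean [ 683.5 -137.4] dz 5.4 [ 667.5 -127.9] [131.4  59. ] -10.6
 lime px [280, 296] mean [ 551.4 -340. ] dz 5.6 [ 552.4 -335.9] [77.  46.8] 37.7
```

View pics/wrist1.png

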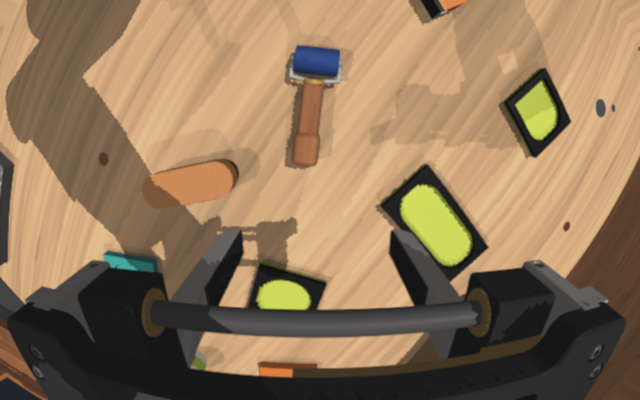

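The roller is at (311,97), with its blue head (316,62) up and thick end (306,150) down. The brush is at (189,183), its inlay at (435,217), the tape inlay at (540,113) and the weight inlay at (285,290). I'll fit the roller's axis from the handle points.

```bash
cat >> h.py <<'E'
def roller(n,c,a):
    p,d,I=load(n); P=cloud(I,d); v,u=np.indices(d.shape)
    Q=P[(d>0)&(P[...,2]>.012)&(np.hypot(P[...,0]-c[0]/1000,P[...,1]-c[1]/1000)<.1)&(v<300)][:,:2]*1000
    for k in range(4):
        t=np.array([np.cos(np.radians(a)),np.sin(np.radians(a))]); nn=np.array([-t[1],t[0]])
        s=(Q-c)@t; e0,e1=np.percentile(s,[.5,99.5]); o=(e1-65+e0+75)/2
        bins=np.arange(e0+4,e1-4,6); mid=[]
        for b in bins:
            w=(Q[(s>=b)&(s<b+6)]-c)@nn
            mid.append((w.min()+w.max())/2)
        k1,k0=np.polyfit(bins+3,mid,1); c=c+t*o+nn*(k0+k1*o); a=a+np.degrees(np.arctan(k1))
    print('roller origin',np.round(c,1),'yaw',round(a,1),'len',round(e1-e0,1),'mids',np.round(mid,1))
E
python3 - <<'E'
from h import *
roller('wrist1',np.array([435.,-104.]),124.)
E
```

```text
roller origin [ 438.9 -109.5] yaw 123.6 len 156.3 mids [-0.9 -3.6  8.2 -4.7  2.1 -1.7  7.3  7.4  7.4  6.3  4.8  4.9  4.3  3.3
  2.8  2.4  1.9  0.2 -6.4 -1.7 -1.6 -2.1 -2.6 -2.5 -1.1]
```

```bash
python3 - <<'E'
s=open('h.py').read()
a=s.index("    Q=P[(d>0)&(P[...,2]>.012)&(np.hypot"); b=s.index("    for k in range(4):")
s=s[:a]+"""    M=max(comps((d>0)&(P[...,2]>.012)&(np.hypot(P[...,0]-c[0]/1000,P[...,1]-c[1]/1000)<.085)&(v<300)),key=np.sum); Q=P[M][:,:2]*1000
"""+s[b:]
s=s.replace("w.min()+w.max()","np.percentile(w,3)+np.percentile(w,97)")
open('h.py','w').write(s)
E
python3 - <<'E'
from h import *
roller('wrist1',np.array([435.,-104.]),124.)
mv(434,-100,100,124)
E
```

```text
roller origin [ 431.  -100.1] yaw 119.5 len 136.4 mids [-0.3 -0.1 -0.   0.2 -0.1  0.  -0.1  0.3 -0.2 -0.2 -0.1  0.2  0.2  0.5
 -0.1  0.2 -0.2 -0.3  0.2 -0.2 -0.3  0.2]
shift [ 92.8  -2.6 100.3] rot [-0.0003 -0.0004  0.046 ]
```

Converted, 188 mm / 750 = 0.2507, 172 mm / 750 = 0.2293, 0.119 rad / 2 = 0.0595.

Emit:
arm_command --plan '[[[0.0627,-0.004,0.0667,0,0,0.03,-1],[0.1253,-0.008,0.12,0,0,0.0595,-1],[0.126,-0.0076,0.1467,0,0,0.0595,-1],[0.126,-0.0076,0.18,0,0,0.0595,-1],[0.126,-0.0076,0.2067,0,0,0.0595,-1],[0.126,-0.0076,0.2293,0,0,0.0595,-1],[0.126,-0.0076,0.2427,0,0,0.0595,-1],[0.126,-0.0076,0.2507,0,0,0.0595,-1],[0.126,-0.0076,0.2507,0,0,0.0595,-1],[0.126,-0.0076,0.2507,0,0,0.0595,1],[0.126,-0.0076,0.2507,0,0,0.0595,1],[0.126,-0.0076,0.2507,0,0,0.0595,1]]]' --squeeze 20

```text
time_s: 2.6
ee_pos: [0.4317, -0.1001, 0.013]
eef_rot: [3.141, 0.001, 2.08]
force: [-0.2, -1.2, -1.1]
grip_width: 0.0732
grip_force: 0.0
```

Emit:
arm_command --plan '[[[0,0,0,0,0,0,1],[0,0,0,0,0,0,1],[0,0,0,0,0,0,1],[0,0,0,0,0,0,1],[0,0,0,0,0,0,1],[0,0,0,0,0,0,1]]]' --squeeze 20

```text
time_s: 3.2
ee_pos: [0.4314, -0.0999, 0.0124]
eef_rot: [-3.142, -0.0, 2.08]
force: [0.1, 0.2, 0.5]
grip_width: 0.0254
grip_force: 0.0
```

Converted, 250 mm / 750 = 0.3333, -140 mm / 750 = -0.1867, -0.7 rad / 2 = -0.35.

Emit:
arm_command --plan '[[[0,0,0,0,0,0,1],[0,0,0,0,0,0,1],[0,0,-0.0267,0,0,0,1],[0,0,-0.08,0,0,0,1],[0.0133,0.0147,-0.1333,0,0,-0.015,1],[0.0533,0.06,-0.1733,0,0,-0.05,1],[0.0933,0.1067,-0.1867,0,0,-0.1,1],[0.1333,0.152,-0.1867,0,0,-0.15,1],[0.1733,0.1973,-0.1867,0,0,-0.2,1],[0.2133,0.2427,-0.1867,0,0,-0.25,1],[0.2533,0.288,-0.1867,0,0,-0.3,1],[0.2933,0.3333,-0.1867,0,0,-0.35,1]]]'

```text
time_s: 4.4
ee_pos: [0.5427, 0.2159, 0.1522]
eef_rot: [-3.141, -0.0, 2.784]
force: [1.1, -0.7, -1.9]
grip_width: 0.0238
grip_force: 20.0
```

Run:
```python
from h import *
from station import ctrl
o=ctrl.get_obs(); print(o['grip_width'],o['grip_force'],o['force']); mv(597,369,150,161)
```

```text
0.023773448037155556 19.992011189460754 [ 1.0529975  -0.68035603 -1.86075366]
shift [  2.7 162.4   2.1] rot [-0.0003 -0.0003 -0.0259]
```

Converted, 162 mm / 750 = 0.216, 157 mm / 750 = 0.2093, -0.026 rad / 2 = -0.013.

Emit:
arm_command --plan '[[[0.0013,0.06,0.0027,0,0,-0.005,1],[0.0027,0.1133,0.0027,0,0,-0.01,1],[0.0027,0.16,0.0027,0,0,-0.013,1],[0.004,0.1933,0.0027,0,0,-0.013,1],[0.004,0.2093,0.0027,0,0,-0.013,1],[0.004,0.216,0.0027,0,0,-0.013,1],[0.004,0.216,0.0027,0,0,-0.013,1],[0.004,0.216,0.0027,0,0,-0.013,1]]]'

```text
time_s: 5.2
ee_pos: [0.597, 0.3659, 0.1504]
eef_rot: [-3.141, -0.0, 2.805]
force: [0.3, 0.6, -0.5]
grip_width: 0.0239
grip_force: 20.0
```

Run:
```python
from h import *
snap('wrist2'); objs('wrist2',zlo=.010)
```

```text
obj px [158, 16] 1615 bgr [127 132 134] z95 48.1 [356.3 268.5] [59.6 41.4] 86.6
 obj px [462, 43] 1899 bgr [77 65 60] z95 77.0 [495.1 558.4] [65.8 31. ] 8.1
 obj px [318, 96] 2848 bgr [49 52 55] z95 15.7 [515.2 395.6] [97.5 92.7] -18.6
 obj px [92, 161] 2023 bgr [ 56  85 142] z95 34.1 [469.6 122.9] [61.1 59.1] 65.8
 obj px [350, 217] 428 bgr [46 48 53] z95 15.5 [636.3 390.1] [27.2 22.2] 70.8
 obj px [285, 218] 340 bgr [40 43 48] z95 15.5 [614.5 324.8] [22.4 20.5] -19.0
 obj px [151, 287] 585 bgr [34 41 41] z95 15.6 [652.5 108.5] [95.3 26.8] 76.5
```

View pics/wrist2.png

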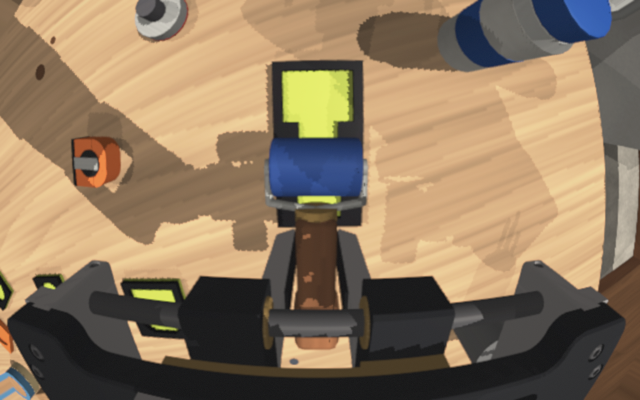

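Roller is held straight, with its head at (317,168). The inlay's wide end is at the top (318,96), with lime reaching the rim as expected. Now I'll fit the block rectangle and the roller's pose in the hand.

```bash
cat >> h.py <<'E'
def block(n,c,R,zl=.010,zh=.020):
    p,d,I=load(n); P=cloud(I,d); v,u=np.indices(d.shape)
    m=(d>0)&(P[...,2]>zl)&(P[...,2]<zh)&(np.hypot(P[...,0]-c[0]/1000,P[...,1]-c[1]/1000)<R/1000)
    m=cv2.morphologyEx(m.astype(np.uint8),cv2.MORPH_OPEN,np.ones((3,3)))>0
    Q=P[m]; print('block',len(Q),*rect(Q))
E
python3 - <<'E'
from h import *
from station import ctrl
block('wrist2',(554,383),110)
p,d,I=load('wrist2'); P=cloud(I,d); o=ctrl.get_obs()
m=(d>0)&(P[...,2]>.125)&(P[...,2]<.20)&(np.hypot(P[...,0]-.575,P[...,1]-.373)<.12)
v,u=np.indices(d.shape); m&=(v<215)&(v>120)&(u>255)&(u<380)
L=Rn.from_euler('xyz',o['eef_rot']).inv().apply(P[m]-o['ee_pos'])*1000
print(L.min(0),L.max(0),np.percentile(L,[2,98],axis=0)); 
h=L[(L[:,0]>35)]; print(rect(h))
mv(550,385,40,161)
E
```

```text
block 3746 [552.8 383.3] [176.8  92.8] -18.3
[ 21.70277571 -30.50657398 -22.24186455] [65.99048746 29.85331817  8.97939238] [[ 24.54390872 -28.31288933 -21.08394084]
 [ 65.08222965  27.27887184  -3.80926299]]
(array([50354.3,  -381.9]), array([60422.6, 30904.8]), 89.5)
shift [ 50.8   2.6 110.6] rot [-0.0001 -0.     -0.0048]
```

Converted, 131.5 mm / 750 = 0.1753, 130 mm / 750 = 0.1733, -0.0135 rad / 2 = -0.0068.

Emit:
arm_command --plan '[[[0.0347,0.0013,0.0267,0,0,-0.0035,1],[0.0613,0.0027,0.0667,0,0,-0.0068,1],[0.0693,0.0027,0.1067,0,0,-0.0068,1],[0.0693,0.0027,0.14,0,0,-0.0068,1],[0.0693,0.0027,0.1573,0,0,-0.0068,1],[0.0693,0.0027,0.168,0,0,-0.0068,1],[0.0693,0.0027,0.1733,0,0,-0.0068,1],[0.0693,0.0027,0.1753,0,0,-0.0068,1],[0.0693,0.0027,0.1753,0,0,-0.0068,1],[0.0693,0.0027,0.1753,0,0,-0.0068,1]]]'

```text
time_s: 6.25
ee_pos: [0.549, 0.3857, 0.0198]
eef_rot: [3.141, 0.001, 2.819]
force: [0.5, 0.2, -0.8]
grip_width: 0.0237
grip_force: 20.0
```

Run:
```python
from h import *
from station import ctrl
mv(548.5,385,18.9,161.5)
snap('wrist3')
```

```text
shift [ 0.2 -0.9  0.9] rot [0.0009 0.0008 0.0005]
```

View pics/wrist3.png

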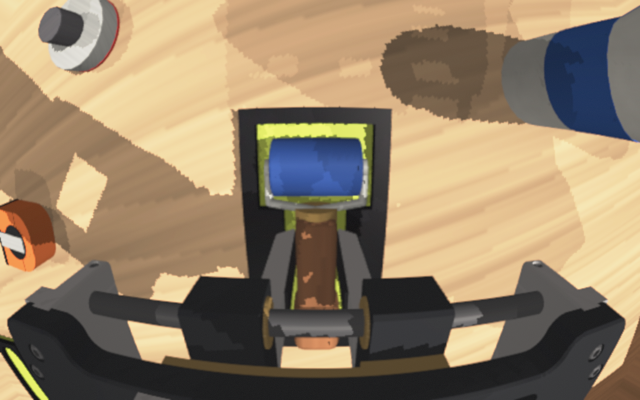

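Roller sits centred in its cut-out with an even lime margin. Lower 1 mm, release and rise.

Converted, -130 mm / 750 = -0.1733, -120 mm / 750 = -0.16.

Emit:
arm_command --plan '[[[0,-0.0007,0.0013,0,0,0,1],[0,-0.0007,0.0013,0,0,0,1],[0,-0.0007,0.0013,0,0,0,-1],[0,-0.0007,0.0013,0,0,0,-1],[0,-0.0007,0.0013,0,0,0,-1],[0,-0.0007,0.0013,0,0,0,-1],[0,-0.0007,-0.004,0,0,0,-1],[0,-0.0007,-0.02,0,0,0,-1],[0,-0.0007,-0.0533,0,0,0,-1],[0,-0.0007,-0.1067,0,0,0,-1],[0,-0.0007,-0.16,0,0,0,-1],[0,-0.0007,-0.1733,0,0,0,-1]]]'

```text
time_s: 7.5
ee_pos: [0.5498, 0.386, 0.1554]
eef_rot: [3.135, 0.005, 2.819]
force: [-0.8, -0.2, 0.7]
grip_width: 0.0938
grip_force: 0.0
```

Run:
```python
from h import *
from station import ctrl
snap('wrist4'); block('wrist4',(554,383),110); objs('wrist4',zlo=.024,amin=100,cxy=(554,383),R=.12); roller('wrist4',np.array([550.,385.]),161.)
mv(364.5,-265.5,150,45.7)
```

```text
block 6563 [552.9 383.2] [175.9  93.2] -18.5
 obj px [313, 181] 4228 bgr [105 105 123] z95 39.8 [551.  383.6] [137.6  58.5] -19.0
roller origin [544.7 386. ] yaw 161.3 len 165.6 mids [ 0.2 -0.3 -0.3  0.  -0.3  0.3  0.4 -0.2 -0.1 -0.2 -0.2  0.4 -0.1 -0.1
 -0.1 -0.1  0.4  0.5  0.1  0.   0.1  0.5  0.5  0.7 -0.3 -0.8 -0.8]
shift [ -30.6 -676.5    0.9] rot [ 0.008  -0.0027  2.0217]
```

Roller placed: offset about 2 mm, yaw within 0.5°, top at 40 mm, so it lies flat. On to the brush.

Converted, -550 mm / 750 = -0.7333, -502 mm / 750 = -0.6693, 1.6 rad / 2 = 0.8.

Emit:
arm_command --plan '[[[-0.0013,-0.0333,0,0,0,0.035,-1],[-0.004,-0.0933,0,0,0,0.1,-1],[-0.0067,-0.1573,0,0,0,0.17,-1],[-0.0093,-0.2213,0,0,0,0.24,-1],[-0.0133,-0.2853,0,0,0,0.31,-1],[-0.016,-0.3493,0,0,0,0.38,-1],[-0.0187,-0.4133,0,0,0,0.45,-1],[-0.0213,-0.4773,0,0,0,0.52,-1],[-0.024,-0.5413,0,0,0,0.59,-1],[-0.028,-0.6053,0,0,0,0.66,-1],[-0.0307,-0.6693,0,0,0,0.73,-1],[-0.0333,-0.7333,0,0,0,0.8,-1]]]'

```text
time_s: 8.75
ee_pos: [0.3967, -0.146, 0.1485]
eef_rot: [-3.141, -0.0, 1.214]
force: [0.9, 0.0, 0.3]
grip_width: 0.0939
grip_force: 0.0
```

Run:
```python
from h import *
mv(364.5,-265.5,20,45.7)
snap('wrist5'); objs('wrist5',cxy=(364,-265),R=.1)
```

```text
shift [-123.2   11.8  128.4] rot [-7.00e-04  1.00e-04  4.16e-01]
 obj px [336, 277] 2106 bgr [ 56  87 128] z95 42.5 [ 380.8 -248.6] [78.6 45.4] 45.8
 lime px [517, 100] mean [ 661.4 -127. ] dz 5.3 [ 665.1 -127.7] [135.3  59.2] -10.6
 lime px [477, 273] mean [ 556.2 -325.8] dz 5.6 [ 556.2 -329.1] [68.4 35.6] 18.7
```

Converted, 129 mm / 750 = 0.172, -123 mm / 750 = -0.164, 0.416 rad / 2 = 0.208.

Emit:
arm_command --plan '[[[-0.0533,0.0053,0.0133,0,0,0.065,-1],[-0.1067,0.0107,0.04,0,0,0.13,-1],[-0.1467,0.0147,0.0667,0,0,0.19,-1],[-0.164,0.016,0.1,0,0,0.208,-1],[-0.164,0.016,0.1307,0,0,0.208,-1],[-0.164,0.016,0.1533,0,0,0.208,-1],[-0.164,0.016,0.1667,0,0,0.208,-1],[-0.164,0.016,0.172,0,0,0.208,-1],[-0.164,0.016,0.172,0,0,0.208,-1],[-0.164,0.016,0.172,0,0,0.208,1],[-0.164,0.016,0.172,0,0,0.208,1],[-0.164,0.016,0.172,0,0,0.208,1]]]'

```text
time_s: 10.0
ee_pos: [0.3671, -0.2642, 0.0205]
eef_rot: [3.141, -0.0, 0.803]
force: [-0.3, 0.1, 0.3]
grip_width: 0.0735
grip_force: 0.0
```

Converted, -130 mm / 750 = -0.1733, -120 mm / 750 = -0.16.

Emit:
arm_command --plan '[[[0,0,0,0,0,0,1],[0,0,0,0,0,0,1],[0,0,0,0,0,0,1],[0,0,0,0,0,0,1],[0,0,0,0,0,0,1],[0,0,-0.02,0,0,0,1],[0,0,-0.0667,0,0,0,1],[0,0,-0.12,0,0,0,1],[0,0,-0.16,0,0,0,1],[0,0,-0.1733,0,0,0,1],[0,0,-0.1733,0,0,0,1]]]'

```text
time_s: 11.1
ee_pos: [0.3671, -0.2643, 0.1503]
eef_rot: [3.14, -0.0, 0.803]
force: [-0.1, -0.1, -2.5]
grip_width: 0.0439
grip_force: 20.0
```

Run:
```python
from h import *
mv(615,-118,145,-10.1)
```

```text
shift [277.4  76.8   5.5] rot [ 1.500e-03 -9.000e-04  9.796e-01]
```

Converted, 277 mm / 750 = 0.3693, 272 mm / 750 = 0.3627, 0.98 rad / 2 = 0.49.

Emit:
arm_command --plan '[[[0.0267,0.008,0.0027,0,0,0.035,1],[0.0733,0.02,0.004,0,0,0.1,1],[0.1267,0.0347,0.0053,0,0,0.17,1],[0.1867,0.052,0.0067,0,0,0.24,1],[0.2467,0.068,0.0067,0,0,0.31,1],[0.3,0.0827,0.0067,0,0,0.38,1],[0.34,0.0947,0.0067,0,0,0.45,1],[0.3627,0.1,0.0067,0,0,0.49,1],[0.3693,0.1027,0.0067,0,0,0.49,1],[0.3693,0.1027,0.0067,0,0,0.49,1],[0.3693,0.1027,0.0067,0,0,0.49,1]]]'

```text
time_s: 12.2
ee_pos: [0.6138, -0.1188, 0.144]
eef_rot: [-3.142, 0.001, -0.175]
force: [0.4, 0.2, -1.3]
grip_width: 0.0438
grip_force: 20.0
```

Run:
```python
from h import *
from station import ctrl
p,d,I=snap('wrist6'); block('wrist6',(663,-127),95); o=ctrl.get_obs()
P=cloud(I,d); m=(d>0)&(P[...,2]>.13)&(P[...,2]<.19)
v,u=np.indices(d.shape); m&=(v<250)&(u>230)&(u<400)
L=Rn.from_euler('xyz',o['eef_rot']).inv().apply(P[m]-o['ee_pos'])*1000
for c in comps(m,200):
    L=Rn.from_euler('xyz',o['eef_rot']).inv().apply(P[c]-o['ee_pos'])*1000; print(len(L),np.percentile(L,[1,99],axis=0).round(1))
mv(665.5,-127.1,27,-10.1)
```

```text
block 3117 [ 686.9 -131. ] [113.7  80.7] -10.4
8267 [[  5.9 -30.8 -27.8]
 [ 59.2  31.2  -4.1]]
shift [ 52.4  -1.  117.4] rot [0.     0.0008 0.0003]
```

View pics/wrist6.png

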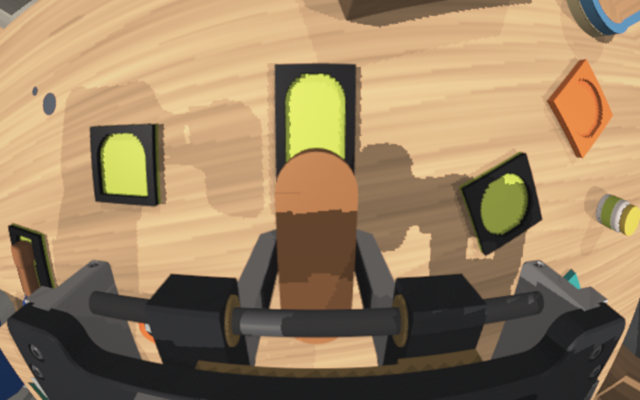

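The brush is straight in the hand at (316,240). Its inlay's round end is ahead at (316,75), and the fit agrees: centre (663.6, -126.7), yaw -10.4°. The tape inlay (127,165) has its rounded end pointing up, away from the robot, which confirms yaw about -13°. The roller inlay is at far left.

Converted, 117 mm / 750 = 0.156, 114 mm / 750 = 0.152.

Emit:
arm_command --plan '[[[0.0347,0,0.02,0,0,0,1],[0.0613,-0.0013,0.0533,0,0,0,1],[0.0707,-0.0013,0.0933,0,0,0,1],[0.0707,-0.0013,0.1227,0,0,0,1],[0.0707,-0.0013,0.1413,0,0,0,1],[0.0707,-0.0013,0.152,0,0,0,1],[0.0707,-0.0013,0.156,0,0,0,1],[0.0707,-0.0013,0.156,0,0,0,1],[0.0707,-0.0013,0.156,0,0,0,1]]]'

```text
time_s: 13.15
ee_pos: [0.6675, -0.1267, 0.0292]
eef_rot: [3.141, -0.002, -0.177]
force: [-0.4, -0.1, -1.6]
grip_width: 0.0437
grip_force: 20.0
```

Run:
```python
from h import *
mv(666,-127.2,26.5,-10.1); p,d,I=snap('wrist7'); block('wrist7',(663,-127),95)
cv2.imwrite('pics/w7c.png',cv2.resize(p[60:330,180:460],None,fx=2,fy=2))
```

```text
shift [-1.3  0.7  2.7] rot [ 0.0001 -0.0017 -0.0004]
block 5954 [ 674.3 -128.8] [137.9  80.4] -10.1
```

View pics/w7c.png

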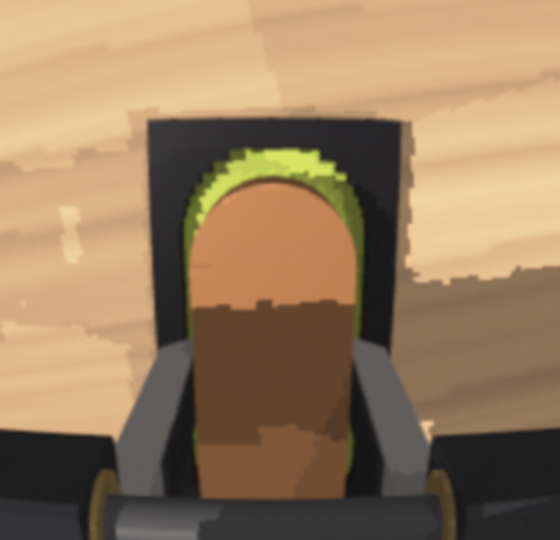

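The brush is centred laterally. Lower 2.7 mm, release and rise.

Converted, -120 mm / 750 = -0.16, -115 mm / 750 = -0.1533.

Emit:
arm_command --plan '[[[-0.0013,0.0007,0.0033,0,0,0,1],[-0.0013,0.0007,0.0033,0,0,0,1],[-0.0013,0.0007,0.0033,0,0,0,-1],[-0.0013,0.0007,0.0033,0,0,0,-1],[-0.0013,0.0007,0.0033,0,0,0,-1],[-0.0013,0.0007,0.0033,0,0,0,-1],[-0.0013,0.0007,-0.004,0,0,0,-1],[-0.0013,0.0007,-0.0267,0,0,0,-1],[-0.0013,0.0007,-0.0667,0,0,0,-1],[-0.0013,0.0007,-0.12,0,0,0,-1],[-0.0013,0.0007,-0.1533,0,0,0,-1],[-0.0013,0.0007,-0.16,0,0,0,-1]]]'

```text
time_s: 14.4
ee_pos: [0.6673, -0.1271, 0.1533]
eef_rot: [3.141, -0.007, -0.177]
force: [0.3, -0.2, 0.0]
grip_width: 0.0939
grip_force: 0.0
```

Run:
```python
from h import *
snap('wrist8'); objs('wrist8',zlo=.024,amin=100,cxy=(663,-127),R=.1); block('wrist8',(663,-127),95)
mv(326,226,150,60)
```

```text
obj px [315, 198] 5279 bgr [ 86 135 199] z95 48.6 [ 663.1 -127.1] [125.   44.6] -10.9
 lime px [596, 241] mean [ 503.5 -566.8] dz 23.4 [ 504.7 -567.8] [47.1 33.8] -25.5
block 4073 [ 663.2 -126.6] [161.2  80.9] -10.2
shift [-397.6 -287.7   -0.4] rot [ 0.0032 -0.004  -1.2239]
```

Brush is placed to within 0.5 mm and 0.7°, top at 48 mm. On to the weight.

Converted, -397 mm / 750 = -0.5293, -287 mm / 750 = -0.3827, -1.22 rad / 2 = -0.61.

Emit:
arm_command --plan '[[[-0.0267,-0.02,0,0,0,-0.03,-1],[-0.0733,-0.0533,0,0,0,-0.085,-1],[-0.1267,-0.092,0,0,0,-0.145,-1],[-0.18,-0.1307,0,0,0,-0.21,-1],[-0.2333,-0.1693,0,0,0,-0.27,-1],[-0.2867,-0.208,0,0,0,-0.33,-1],[-0.34,-0.2467,0,0,0,-0.39,-1],[-0.3933,-0.2853,0,0,0,-0.455,-1],[-0.4467,-0.324,0,0,0,-0.515,-1],[-0.4933,-0.3573,0,0,0,-0.57,-1],[-0.52,-0.376,0,0,0,-0.6,-1],[-0.5293,-0.3827,0,0,0,-0.61,-1]]]'

```text
time_s: 15.65
ee_pos: [0.3238, 0.2264, 0.1474]
eef_rot: [-3.141, 0.001, 1.047]
force: [0.8, -0.3, 0.5]
grip_width: 0.0942
grip_force: 0.0
```

Run:
```python
from h import *
p,d,I=snap('wrist9'); objs('wrist9',amin=150); P=cloud(I,d)
m=(d>0)&(P[...,2]>.045)&(P[...,2]<.055)&(np.hypot(P[...,0]-.352,P[...,1]-.268)<.05)
Q=P[m]; print(len(Q)); c,r=cv2.minEnclosingCircle((Q[:,:2]*1000).astype(np.float32)); print('knob',c,r,Q.mean(0))
m=(d>0)&(P[...,2]>.015)&(P[...,2]<.028)&(np.hypot(P[...,0]-.352,P[...,1]-.268)<.05); Q=P[m]
print('disc',cv2.minEnclosingCircle((Q[:,:2]*1000).astype(np.float32)))
from station import ctrl; print(ctrl.get_obs()['ee_pos'],ctrl.get_obs()['eef_rot'])
```

```text
obj px [418, 3] 993 bgr [34 34 35] z95 15.6 [539.  342.5] [176.9  12.8] -20.5
 obj px [587, 141] 1236 bgr [32 37 38] z95 15.5 [685.8 100.1] [98.8 95.3] -13.8
 obj px [314, 144] 2775 bgr [127 132 135] z95 47.9 [346.  268.6] [58.3 57.5] 59.6
 obj px [472, 209] 2534 bgr [ 62  92 147] z95 34.0 [469.3 123. ] [59.7 59.3] -24.7
 obj px [602, 269] 1831 bgr [44 65 93] z95 48.2 [ 664.3 -117.3] [162.7  64.2] -10.3
 obj px [636, 270] 182 bgr [39 52 67] z95 25.9 [ 793.6 -240.6] [129.9  17.2] -88.7
 lime px [588, 144] mean [689.6  93.9] dz 5.3 [690.2  96.9] [70.  63.3] 76.5
601
knob (346.3604431152344, 268.8552551269531) 12.984822273254395 [0.34651294 0.26889972 0.04737443]
disc ((346.1024475097656, 268.8352966308594), 30.232887268066406)
[0.32412138 0.22634653 0.1474844 ] [-3.14098091e+00  7.77350881e-04  1.04669142e+00]
```

View pics/wrist9.png

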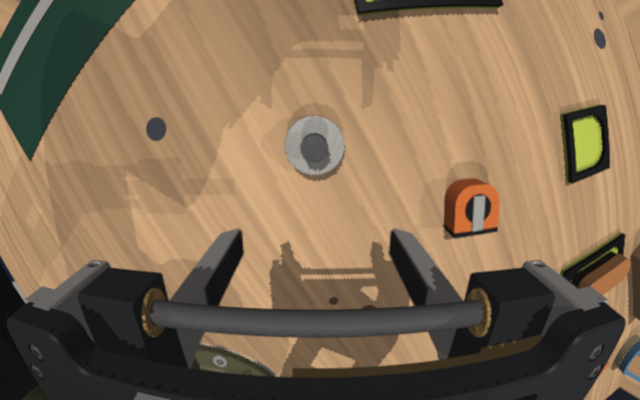

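The weight is at (315,145), centre (346.3, 268.8); disc and knob fits agree and sizes are right. The tape is at (472,210) with its foot down in the picture, so its yaw is about 65°. The tape inlay at (587,143) has its rounded end to the right.

Converted, 122 mm / 750 = 0.1627, 119 mm / 750 = 0.1587.

Emit:
arm_command --plan '[[[0.0333,-0.0013,0.0267,0,0,0,-1],[0.064,-0.0027,0.0667,0,0,0,-1],[0.064,-0.0027,0.1067,0,0,0,-1],[0.064,-0.0027,0.1333,0,0,0,-1],[0.064,-0.0027,0.1493,0,0,0,-1],[0.064,-0.0027,0.1587,0,0,0,-1],[0.064,-0.0027,0.1627,0,0,0,-1],[0.064,-0.0027,0.1627,0,0,0,-1],[0.064,-0.0027,0.1627,0,0,0,-1]]]' --squeeze 50

```text
time_s: 16.6
ee_pos: [0.3484, 0.2681, 0.0267]
eef_rot: [3.141, -0.001, 1.043]
force: [0.2, -0.1, -0.3]
grip_width: 0.094
grip_force: 0.0
```

Run:
```python
from h import *
mv(346.3,268.8,25.5,60)
```

```text
shift [-0.5 -2.2  1.2] rot [ 0.0006 -0.0011 -0.0041]
```

Converted, -2 mm / 750 = -0.0027, 1 mm / 750 = 0.0013.

Emit:
arm_command --plan '[[[-0.0007,-0.0027,0.0013,0,0,0,-1],[-0.0007,-0.0027,0.0013,0,0,0,1],[-0.0007,-0.0027,0.0013,0,0,0,1],[-0.0007,-0.0027,0.0013,0,0,0,1],[-0.0007,-0.0027,0.0013,0,0,0,1],[-0.0007,-0.0027,0.0013,0,0,0,1],[-0.0007,-0.0027,0.0013,0,0,0,1],[-0.0007,-0.0027,0.0013,0,0,0,1],[-0.0007,-0.0027,0.0013,0,0,0,1],[-0.0007,-0.0027,0.0013,0,0,0,1],[-0.0007,-0.0027,0.0013,0,0,0,1],[-0.0007,-0.0027,0.0013,0,0,0,1]]]' --squeeze 50

```text
time_s: 17.8
ee_pos: [0.346, 0.2685, 0.0249]
eef_rot: [-3.142, 0.0, 1.043]
force: [0.1, 0.3, 0.6]
grip_width: 0.0249
grip_force: 50.0
```

Converted, -125 mm / 750 = -0.1667, -122 mm / 750 = -0.1627.

Emit:
arm_command --plan '[[[0,0,0,0,0,0,1],[0,0,0,0,0,0,1],[0,0,-0.0107,0,0,0,1],[0,0,-0.0333,0,0,0,1],[0,0,-0.0733,0,0,0,1],[0,0,-0.1133,0,0,0,1],[0,0,-0.1467,0,0,0,1],[0,0,-0.1627,0,0,0,1],[0,0,-0.1667,0,0,0,1],[0,0,-0.1667,0,0,0,1]]]'

```text
time_s: 18.8
ee_pos: [0.3457, 0.2683, 0.1493]
eef_rot: [-3.141, 0.001, 1.043]
force: [0.7, 0.6, -5.9]
grip_width: 0.0253
grip_force: 50.0
```

Run:
```python
from h import *
mv(533,-385,150,60)
```

```text
shift [-470.2  490.7   -0.5] rot [-0.0004  0.0008 -0.0039]
```

Converted, 298 mm / 750 = 0.3973, -286 mm / 750 = -0.3813.

Emit:
arm_command --plan '[[[-0.012,0.0133,0,0,0,0,1],[-0.0373,0.0387,0,0,0,0,1],[-0.0693,0.072,0,0,0,0,1],[-0.104,0.108,0,0,0,0,1],[-0.1387,0.144,0,0,0,0,1],[-0.1733,0.18,0,0,0,0,1],[-0.208,0.216,0,0,0,0,1],[-0.2427,0.252,0,0,0,0,1],[-0.2773,0.288,0,0,0,0,1],[-0.312,0.324,0,0,0,0,1],[-0.3467,0.3613,0,0,0,0,1],[-0.3813,0.3973,0,0,0,0,1]]]'

```text
time_s: 20.0
ee_pos: [0.4591, -0.1301, 0.1483]
eef_rot: [-3.139, 0.0, 1.043]
force: [0.6, 1.5, -4.4]
grip_width: 0.0248
grip_force: 50.0
```

Converted, 193 mm / 750 = 0.2573, 190 mm / 750 = 0.2533.

Emit:
arm_command --plan '[[[-0.0347,0.036,0,0,0,0,1],[-0.0693,0.072,0,0,0,0,1],[-0.104,0.108,0,0,0,0,1],[-0.1387,0.144,0,0,0,0,1],[-0.1733,0.18,0,0,0,0,1],[-0.2053,0.2147,0,0,0,0,1],[-0.2293,0.24,0,0,0,0,1],[-0.2427,0.2533,0,0,0,0,1],[-0.2453,0.2573,0,0,0,0,1],[-0.2453,0.2573,0,0,0,0,1],[-0.2453,0.2573,0,0,0,0,1]]]'

```text
time_s: 21.1
ee_pos: [0.5335, -0.3838, 0.1492]
eef_rot: [-3.14, -0.0, 1.044]
force: [0.3, 0.1, -5.6]
grip_width: 0.0247
grip_force: 50.0
```

Run:
```python
from h import *
p,d,I=snap('wrist10'); block('wrist10',(558,-342),80); 
from station import ctrl; o=ctrl.get_obs(); print(o['ee_pos'],o['force'],o['grip_width'])
v,u=np.indices(d.shape); m=(lime(p)>0)&(v<240)&(abs(u-320)<120); vv,uu=np.nonzero(m); W=plane(I,np.c_[uu,vv],.006)*1000
print(cv2.minEnclosingCircle(W[:,:2].astype(np.float32)))
mv(558,-342,60,60)
```

```text
block 3761 [ 558.3 -342. ] [97.  96.9] 18.6
[ 0.53361377 -0.38381419  0.14960208] [ 0.17653895 -0.21456048 -4.72004709] 0.024868634218877167
((556.5289916992188, -345.06549072265625), 38.85170364379883)
shift [48.4  0.1 89.6] rot [-0.0008 -0.0002 -0.0032]
```

View pics/wrist10.png

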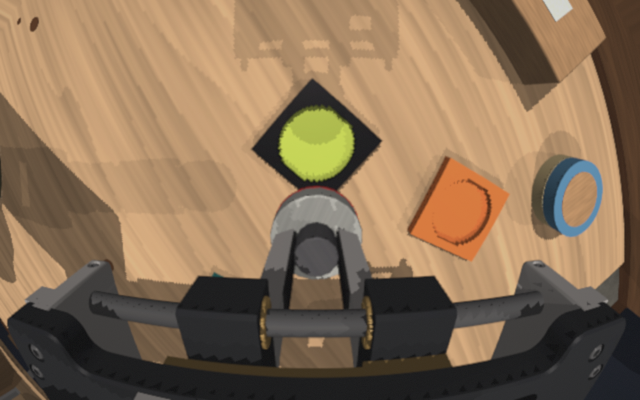

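The weight is held at (316,235). The black inlay is at (317,142) and the orange decoy off to the right at (460,210). The block fit gives (558.3, -342.0), 97 × 97 mm. Descend.

Emit:
arm_command --plan '[[[0.0267,0,0.0133,0,0,0,1],[0.0533,0,0.04,0,0,0,1],[0.0647,0,0.0733,0,0,0,1],[0.0647,0,0.1067,0,0,0,1],[0.0647,0,0.1307,0,0,0,1],[0.0647,0,0.144,0,0,0,1],[0.0647,0,0.1507,0,0,0,1],[0.0647,0,0.1533,0,0,0,1],[0.0647,0,0.1533,0,0,0,1],[0.0647,0,0.1533,0,0,0,1]]]'

```text
time_s: 22.15
ee_pos: [0.5584, -0.3431, 0.0359]
eef_rot: [3.14, 0.0, 1.043]
force: [-0.0, 0.4, -6.0]
grip_width: 0.025
grip_force: 50.0
```

Run:
```python
from h import *
p,d,I=snap('wrist11'); P=cloud(I,d); mv(558.3,-342,31.2,60)
m=(d>0)&(P[...,2]>.024)&(P[...,2]<.040)&(np.hypot(P[...,0]-.5583,P[...,1]+.342)<.031); Q=P[m]
k,*_=np.linalg.lstsq(np.c_[Q[:,:2]-[.5583,-.342],np.ones(len(Q))],Q[:,2],rcond=None); print(len(Q),'slopes deg',np.degrees(k[:2]),'z',k[2]); print(cv2.minEnclosingCircle((Q[:,:2]*1000).astype(np.float32)))
```

```text
shift [ 0.9 -0.6  4.6] rot [ 0.0013  0.0001 -0.0039]
3032 slopes deg [-0.99099439 -1.78690665] z 0.032723027147630625
((558.9904174804688, -342.4874267578125), 30.13973617553711)
```

Converted, -110 mm / 750 = -0.1467, -70 mm / 750 = -0.0933.

Emit:
arm_command --plan '[[[0.0007,-0.0007,0.0033,0,0,0,1],[0.0007,-0.0007,0.006,0,0,0,1],[0.0007,-0.0007,0.006,0,0,0,1],[0.0007,-0.0007,0.006,0,0,0,-1],[0.0007,-0.0007,0.006,0,0,0,-1],[0.0007,-0.0007,0.006,0,0,0,-1],[0.0007,-0.0007,0.006,0,0,0,-1],[0.0007,-0.0007,0.006,0,0,0,-1],[0.0007,-0.0007,-0.0067,0,0,0,-1],[0.0007,-0.0007,-0.04,0,0,0,-1],[0.0007,-0.0007,-0.0933,0,0,0,-1],[0.0007,-0.0007,-0.1467,0,0,0,-1]]]'

```text
time_s: 23.4
ee_pos: [0.5577, -0.342, 0.1468]
eef_rot: [-3.141, -0.0, 1.043]
force: [0.2, 0.3, 0.7]
grip_width: 0.0925
grip_force: 0.0
```

Run:
```python
from h import *
p,d,I=snap('wrist12'); P=cloud(I,d); block('wrist12',(558,-342),80)
Q=P[(d>0)&(P[...,2]>.050)&(P[...,2]<.06)&(np.hypot(P[...,0]-.5583,P[...,1]+.342)<.031)]; print('knob',cv2.minEnclosingCircle((Q[:,:2]*1000).astype(np.float32)),Q[:,2].mean(),Q[:,2].std())
r=np.hypot(P[...,0]-.5583,P[...,1]+.342); Q=P[(d>0)&(P[...,2]>.025)&(P[...,2]<.032)&(r<.028)&(r>.015)]
k,*_=np.linalg.lstsq(np.c_[Q[:,:2]-[.5583,-.342],np.ones(len(Q))],Q[:,2],rcond=None); print(len(Q),'slopes deg',np.degrees(k[:2]),'z',k[2])
mv(468,120.3,140,65.3)
```

```text
block 4035 [ 558. -342.] [97.5 97.3] 18.8
knob ((558.3633422851562, -341.7427062988281), 13.248931884765625) 0.05330203186103217 0.0008283683026303676
1567 slopes deg [-0.05646087 -0.05679139] z 0.02750416207357892
shift [ 354.5 -312.8   11.5] rot [ 0.0097  0.0012 -0.0964]
```

The weight lies flat (slope 0.06°), centred within 0.5 mm, at the right height. Now the tape.

Converted, -305 mm / 750 = -0.4067, 304 mm / 750 = 0.4053, -0.06 rad / 2 = -0.03.

Emit:
arm_command --plan '[[[0.02,-0.02,0,0,0,0,-1],[0.056,-0.056,0,0,0,-0.005,-1],[0.1,-0.1,0,0,0,-0.01,-1],[0.144,-0.144,0,0,0,-0.015,-1],[0.188,-0.1893,0,0,0,-0.02,-1],[0.232,-0.2333,0,0,0,-0.025,-1],[0.276,-0.2773,0,0,0,-0.03,-1],[0.32,-0.3213,0,0,0,-0.035,-1],[0.36,-0.3613,0,0,0,-0.04,-1],[0.3893,-0.3907,0,0,0,-0.045,-1],[0.4027,-0.404,0,0,0,-0.048,-1],[0.4053,-0.4067,0,0,0,-0.048,-1]]]' --squeeze 30

```text
time_s: 24.65
ee_pos: [0.4472, 0.0753, 0.1456]
eef_rot: [3.141, -0.001, 1.142]
force: [0.4, 0.1, 0.7]
grip_width: 0.0942
grip_force: 0.0
```

Run:
```python
from h import *
p,d,I=snap('wrist13'); objs('wrist13',amin=200,cxy=(469,123),R=.08); block('wrist13',(469,123),60,.012,.036)
P=cloud(I,d); Q=P[(d>0)&(P[...,2]>.012)&(P[...,2]<.036)&(np.hypot(P[...,0]-.469,P[...,1]-.123)<.06)][:,:2]*1000
# flat sides: edge lines over the straight part
a=np.radians(65.3); t=np.array([np.cos(a),np.sin(a)]); n=np.array([-t[1],t[0]]); s=(Q-[469.3,123])@t; w=(Q-[469.3,123])@n
B=np.arange(-24,4,4.); lo=[np.percentile(w[(s>=b)&(s<b+4)],1) for b in B]; hi=[np.percentile(w[(s>=b)&(s<b+4)],99) for b in B]
print(np.round(lo,1),np.round(hi,1),np.degrees([np.polyfit(B,lo,1)[0],np.polyfit(B,hi,1)[0]]),s.min(),s.max())
mv(468,120.3,12,65.3)
```

```text
obj px [316, 143] 3524 bgr [ 75 109 163] z95 34.1 [470.2 122.5] [59.1 58.6] -24.5
 lime px [497, 87] mean [687.2  99.6] dz 5.3 [688.7  98.8] [73.2 68.8] 76.8
 lime px [519, 246] mean [ 665.  -108.6] dz 5.5 [ 667.9 -112.4] [135.4  21. ] -7.9
block 3514 [470.2 122.5] [59.1 58.6] -24.5
[-30.5 -30.4 -28.8 -29.6 -29.5 -29.4 -29.4] [27.7 27.6 27.5 28.  28.4 28.2 28.2] [2.44030378 1.93183012] -29.411130218295323 29.192806736789194
shift [ 50.   -0.4 133.5] rot [ 0.0008 -0.0004  0.0009]
```

View pics/wrist13.png

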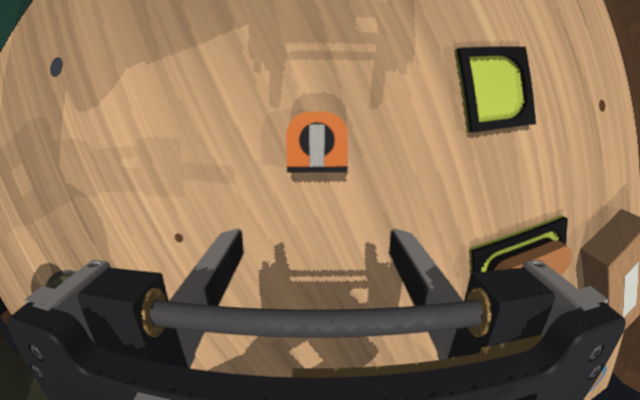

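The tape is straight ahead at (316,143), foot at the bottom. Its inlay's rounded end points right (497,87). Descend and grip.

Converted, 133.5 mm / 750 = 0.178, 133 mm / 750 = 0.1773, -0.006 rad / 2 = -0.003.

Emit:
arm_command --plan '[[[0.0333,0,0.04,0,0,-0.003,-1],[0.06,0.0007,0.08,0,0,-0.003,-1],[0.0667,0.0007,0.1133,0,0,-0.003,-1],[0.0667,0.0007,0.14,0,0,-0.003,-1],[0.0667,0.0007,0.16,0,0,-0.003,-1],[0.0667,0.0007,0.172,0,0,-0.003,-1],[0.0667,0.0007,0.1773,0,0,-0.003,-1],[0.0667,0.0007,0.178,0,0,-0.003,-1],[0.0667,0.0007,0.178,0,0,-0.003,-1],[0.0667,0.0007,0.178,0,0,-0.003,1],[0.0667,0.0007,0.178,0,0,-0.003,1],[0.0667,0.0007,0.178,0,0,-0.003,1]]]'

```text
time_s: 25.9
ee_pos: [0.4689, 0.1193, 0.0118]
eef_rot: [3.141, -0.0, 1.145]
force: [-0.3, 0.3, -0.1]
grip_width: 0.0737
grip_force: 0.0
```

Converted, -130 mm / 750 = -0.1733, -115 mm / 750 = -0.1533.

Emit:
arm_command --plan '[[[0,0,0,0,0,0,1],[0,0,0,0,0,0,1],[0,0,0,0,0,0,1],[0,0,0,0,0,0,1],[0,0,0,0,0,0,1],[0,0,-0.02,0,0,0,1],[0,0,-0.06,0,0,0,1],[0,0,-0.1133,0,0,0,1],[0,0,-0.1533,0,0,0,1],[0,0,-0.1733,0,0,0,1],[0,0,-0.1733,0,0,0,1]]]'

```text
time_s: 27.0
ee_pos: [0.4695, 0.1194, 0.1431]
eef_rot: [3.139, -0.002, 1.145]
force: [0.2, -0.7, -2.7]
grip_width: 0.0575
grip_force: 30.0
```

Run:
```python
from h import *
mv(634,112.5,143,-13.5)
```

```text
shift [ 61.6 152.7   0.6] rot [ 1.0000e-03 -3.4000e-03  1.3809e+00]
```

Converted, 153 mm / 750 = 0.204, 147 mm / 750 = 0.196, 1.38 rad / 2 = 0.69.

Emit:
arm_command --plan '[[[0.0053,0.0133,0,0,0,0.035,1],[0.0133,0.0347,0,0,0,0.1,1],[0.0213,0.056,0,0,0,0.17,1],[0.0307,0.0773,0,0,0,0.24,1],[0.04,0.0987,0,0,0,0.31,1],[0.048,0.12,0,0,0,0.38,1],[0.056,0.1413,0,0,0,0.45,1],[0.0653,0.1627,0,0,0,0.52,1],[0.0733,0.1813,0,0,0,0.59,1],[0.08,0.196,0,0,0,0.655,1],[0.0827,0.204,0,0,0,0.69,1],[0.0827,0.204,0,0,0,0.69,1]]]'

```text
time_s: 28.2
ee_pos: [0.6336, 0.1123, 0.1391]
eef_rot: [3.141, 0.003, -0.236]
force: [-0.3, 0.4, -1.0]
grip_width: 0.0577
grip_force: 30.0
```

Run:
```python
from h import *
from station import ctrl
p,d,I=snap('wrist14'); block('wrist14',(686,100),75); o=ctrl.get_obs(); print(o['ee_pos'],np.degrees(o['eef_rot']))
P=cloud(I,d); v,u=np.indices(d.shape); m=(d>0)&(P[...,2]>.125)&(P[...,2]<.19)&(v<290)&(abs(u-316)<100)
for c in comps(m,200):
    L=Rn.from_euler('xyz',o['eef_rot']).inv().apply(P[c]-o['ee_pos'])*1000; print(len(L),np.percentile(L,[1,99],axis=0).round(1))
mv(683,100.7,20,-13.5)
```

```text
block 3828 [686.8  99.6] [94.8 93.9] 76.5
[0.63319469 0.11243513 0.13945379] [ 1.79948923e+02  1.37907277e-01 -1.33604014e+01]
11568 [[-20.6 -38.6 -48.8]
 [ 33.6  39.2   7.8]]
shift [ 51.5  -0.2 119.3] rot [0.0009 0.0024 0.0024]
```

View pics/wrist14.png

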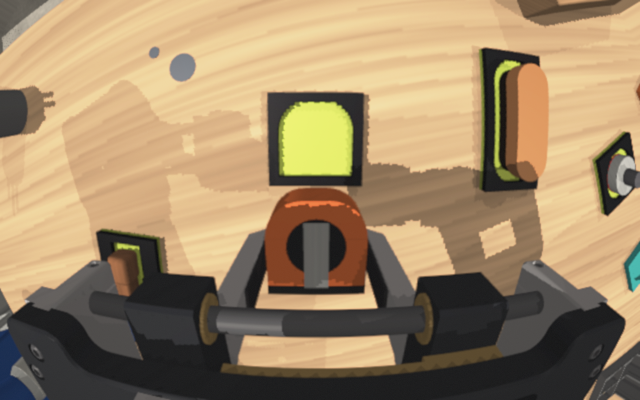

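The tape is held straight at (316,240), rounded end up, matching the inlay at (316,138). The block fit gives (686.8, 99.6), yaw -13.5°. Descend.

Converted, 118 mm / 750 = 0.1573, 51.5 mm / 750 = 0.0687.

Emit:
arm_command --plan '[[[0.0267,0,0.0133,0,0,0,1],[0.056,0,0.0467,0,0,0,1],[0.0687,0,0.0867,0,0,0,1],[0.0687,0,0.1173,0,0,0,1],[0.0687,0,0.1387,0,0,0,1],[0.0687,0,0.1507,0,0,0,1],[0.0687,0,0.156,0,0,0,1],[0.0687,0,0.1573,0,0,0,1],[0.0687,0,0.1573,0,0,0,1],[0.0687,0,0.1573,0,0,0,1]]]'

```text
time_s: 29.25
ee_pos: [0.6842, 0.1007, 0.0245]
eef_rot: [-3.141, -0.001, -0.234]
force: [-1.0, -0.3, -3.1]
grip_width: 0.0576
grip_force: 30.0
```

Run:
```python
from h import *
p,d,I=snap('wrist15'); block('wrist15',(686,100),75); mv(682.9,100.5,18.8,-13.5)
P=cloud(I,d); m=(d>0)&(P[...,2]>.030)&(P[...,2]<.046)&(np.hypot(P[...,0]-.686,P[...,1]-.100)<.045)
H=cv2.cvtColor(p,cv2.COLOR_BGR2HSV); m&=(H[...,0]<15)&(H[...,1]>120)
Q=P[max(comps(m),key=np.sum)]; print(*rect(Q),np.percentile(Q[:,2],[5,50,95]))
```

```text
block 5159 [687.1 100. ] [95.  94.3] -14.4
shift [-1.2  0.4  5.5] rot [-0.0004 -0.0012  0.0011]
[690.6  98.2] [60.2 54. ] 75.9 [0.03774452 0.04405033 0.04523971]
```

Converted, 3 mm / 750 = 0.004, 2 mm / 750 = 0.0027.

Emit:
arm_command --plan '[[[-0.0013,0.0004,0.0027,0,0,0,1],[-0.0013,0.0004,0.004,0,0,0,1],[-0.0013,0.0004,0.004,0,0,0,1],[-0.0013,0.0004,0.004,0,0,0,1]]]'

```text
time_s: 29.7
ee_pos: [0.6828, 0.1005, 0.0204]
eef_rot: [3.142, -0.0, -0.235]
force: [0.3, 0.2, -1.5]
grip_width: 0.0574
grip_force: 30.0
```

Converted, -120 mm / 750 = -0.16, -90 mm / 750 = -0.12.

Emit:
arm_command --plan '[[[0,0,0.0013,0,0,0,1],[0,0,0.0023,0,0,0,1],[0,0,0.0023,0,0,0,1],[0,0,0.0023,0,0,0,-1],[0,0,0.0023,0,0,0,-1],[0,0,0.0023,0,0,0,-1],[0,0,0.0023,0,0,0,-1],[0,0,-0.0053,0,0,0,-1],[0,0,-0.0267,0,0,0,-1],[0,0,-0.0667,0,0,0,-1],[0,0,-0.12,0,0,0,-1],[0,0,-0.16,0,0,0,-1]]]'

```text
time_s: 30.9
ee_pos: [0.6832, 0.1006, 0.1446]
eef_rot: [-3.141, -0.003, -0.235]
force: [-0.2, 1.3, 0.5]
grip_width: 0.0938
grip_force: 0.0
```

Run:
```python
from h import *
p,d,I=snap('wrist16'); objs('wrist16',zlo=.024,amin=100,cxy=(686,100),R=.08); block('wrist16',(686,100),75)
P=cloud(I,d); r=np.hypot(P[...,0]-.686,P[...,1]-.1); Q=P[(d>0)&(P[...,2]>.034)&(P[...,2]<.0395)&(r<.04)]
k,*_=np.linalg.lstsq(np.c_[Q[:,:2]-[.686,.1],np.ones(len(Q))],Q[:,2],rcond=None); print(len(Q),'slopes deg',np.degrees(k[:2]),'z',k[2])
s,ds,Is=snap('scene9')
cv2.imwrite('pics/fin.png',np.vstack([p[30:330,:],cv2.resize(s[130:280,130:500],(640,260))]))
```

```text
obj px [316, 194] 3430 bgr [ 73 107 163] z95 40.0 [686.6  99. ] [58.7 58. ] -13.0
 lime px [497, 128] mean [ 706.8 -120.4] dz 5.6 [ 701.4 -119.3] [84.3 31.2] -38.8
block 3373 [685.9  99.8] [95.  94.9] -13.6
2977 slopes deg [-1.00350432  0.35523583] z 0.03756705452593291
```

View pics/fin.png

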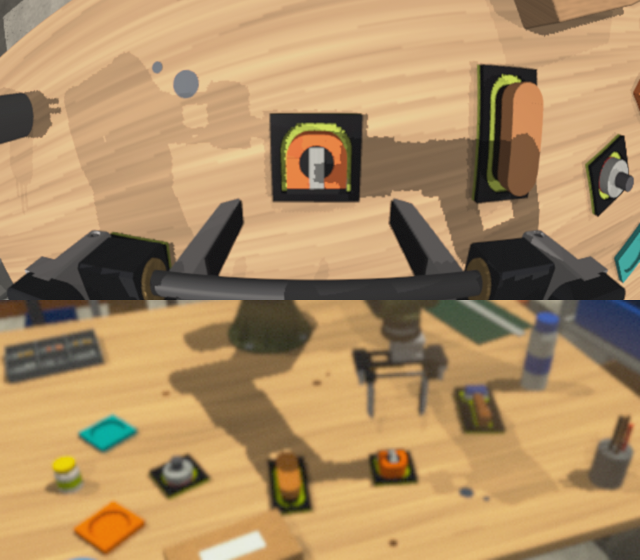

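All four tools sit in their own inlays: tape (316,160) in the wrist part, and roller, tape, brush and weight in the scene part. The tape is within 1 mm and 0.6°, top at 38 mm plus the clip. Jar and can are untouched. Handing in.

```bash
python3 -c "
from station import ctrl; print(ctrl.hand_in())"
```

```text
the job is handed in; nothing more can be done
None
```

The job is handed in: the roller, brush, weight and tape each lie flat in their own inlays, the right way round and within about 2 mm and 1°, with the jar and can left alone and about 31 s used.

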